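# Hang the rinsed varnish pots to drain

### The job

Hang all three rinsed varnish pots mouth-down on the draining rack, one on each peg and each pushed home until the peg's end meets the bottom inside, so that every mouth stays clear of the board and drains. The tall pot only fits like that on the long peg, so the short pot that hangs there has to move over to a short one. Leave the other things on the bench where they are.

Things in the scene. Friction and masses are not known exactly. Their poses are not given: they have to be found in the camera images.
- tall_pot: Tall round aluminium pot open at one end, 60 mm across outside, 112 mm long, wall 3, bottom 4 (bore 54, 108 deep), 120 to 210 g. Origin: centre of the outside of its bottom; z axis from bottom to mouth. Starts lying on its side on the bench, mouth pointing away from the robot, within 70 degrees of +x. On a short peg its mouth would meet the board before its bottom met the peg.
- short_pot_a: One of two like short pots: round aluminium pot open at one end, 60 mm across outside, 72 mm long, wall 3, bottom 4 (bore 54, 68 deep), 88 to 154 g. Origin: centre of the outside of its bottom; z axis from bottom to mouth. Starts hung mouth-down on the long peg.
- short_pot_b: The other short pot: round aluminium pot open at one end, 60 mm across outside, 72 mm long, wall 3, bottom 4 (bore 54, 68 deep), 88 to 154 g. Origin: centre of the outside of its bottom; z axis from bottom to mouth. Starts standing mouth-down on the bench (z axis down).
- tall_pot_mouth (a point): centre of the mouth of tall pot, 112 mm from its origin along its z axis
- tall_pot_inside (a point): centre of the inside bottom of tall pot, 4 mm from its origin along its z axis
- short_pot_a_mouth (a point): centre of the mouth of short pot A, 72 mm from its origin along its z axis
- short_pot_a_inside (a point): centre of the inside bottom of short pot A, 4 mm from its origin along its z axis
- short_pot_b_mouth (a point): centre of the mouth of short pot B, 72 mm from its origin along its z axis
- short_pot_b_inside (a point): centre of the inside bottom of short pot B, 4 mm from its origin along its z axis
- peg_long_root (a point): where the axis of the long peg meets the board. The peg is a fixed beech dowel, 14 mm thick, 130 mm long, domed end, square to the sloping board; it points towards the robot's side and rises 40 degrees
- peg_long_tip (a point): outermost point of the domed end of the long peg, 130 mm from its root. A hung pot rests with its upper inside wall along the top of the peg (so the pot's axis runs 20 mm below the peg's axis) and its bottom inside on this point
- peg_short_1_root (a point): where the axis of one short peg meets the board. The peg is a fixed beech dowel, 14 mm thick, 88 mm long, domed end, square to the sloping board; it points towards the robot's side and rises 40 degrees
- peg_short_1_tip (a point): outermost point of the domed end of one short peg, 88 mm from its root. A hung pot rests with its upper inside wall along the top of the peg (so the pot's axis runs 20 mm below the peg's axis) and its bottom inside on this point
- peg_short_2_root (a point): where the axis of the other short peg meets the board. The peg is a fixed beech dowel, 14 mm thick, 88 mm long, domed end, square to the sloping board; it points towards the robot's side and rises 40 degrees
- peg_short_2_tip (a point): outermost point of the domed end of the other short peg, 88 mm from its root. A hung pot rests with its upper inside wall along the top of the peg (so the pot's axis runs 20 mm below the peg's axis) and its bottom inside on this point
- rack: Fixed draining rack: plywood board 324 mm wide, 150 mm up its slope, leaning back so that its face looks up and to the robot, on side frames; three pegs in a row across its middle, 105 mm apart, roots 105 mm above the bench, the long one in any place; 46 mm high trough along its foot. Origin on the bench, 30 mm in front of the peg roots; x to its rear, y along the row
- glue_bottle: Bystander: standing glue bottle, 46 x 70 mm and 168 mm high, origin at the centre of its underside
- block_plane: Bystander: block plane, 50 x 160 mm (long along its y axis) and 49 mm high, origin at the centre of its underside
- bench_brush: Bystander: bench brush, 42 x 302 mm (long along its y axis) and 53 mm high, origin at the centre of its underside
Mind the look-alikes: they are no part of the job. Leave any green or purple look-alike of the short_pot_a alone.

How it is judged:
By the outcome, as a careful person would: the job done as asked, in the order asked, and still so for the second after the job is handed in, with the robot touching nothing.
It also fails if it takes over 72 s, if anything falls off the work surface, if the arm or the gripper's body presses on something with over 40 N, if the wrist force passes 120 N, or if a joint passes its speed limit or range.

### The arm

A 6-joint arm with a two-finger parallel gripper is mounted at the origin on a cart in front of the work surface, level with it; the furniture and walls round the work are solid. World frame = base frame: x ahead of the robot, y to its left, z up, the work surface at z = 0. Lengths are in m, angles in rad, forces in N, time in s.
With the tool pointing down it reaches from about 0.225 to 0.875 m from the base axis. Payload 3.4 kg.
Tool frame: the origin (TCP) lies at the very end of the fingers, on their centre line; the grasp point (between the pads) lies 19 mm behind it (manip.hold_point_z is the distance from the TCP to the grasp point, in m); z points along the fingers, y is the line along which they close (so a half turn about z gives the same grasp; the last joint's range is limited). The gripper opens to 85 mm and grips with 20 to 120 N. Pads are 22 mm wide; open, the fingers measure 114 mm over their backs; the gripper's body (76 mm by 85 mm) begins 54 mm behind the grasp point. The pads swing forward as they close: fully open they stand 13 mm farther back than shut.
Start: joints at [1.039, 0.276, 1.505, -0, 1.361, -0.121], TCP at [0.23, 0.527, 0.231] pointing down, gripper open.
Joint ranges: [-2.89, 2.89], [-0.75, 2.08], [0.22, 2.7], [-1.18, 4.32], [0.11, 2.71], [-2.7, 2.7]. Speed limits (rad/s): [2.57, 2.57, 3.14, 3.14, 3.14, 3.14].

### API

Orientations are given as a unit quaternion [w, x, y, z].
In Python, from rig import readout, viewer, order, manip gives the robot as it stands. The module is installed in compiled form; this text tells all that it offers.
- The arm moves only by the tool send_rows, never from a script. Its arguments are lists of equal length, an entry for each row: "xyz": the shift along the world's x, y, z in m, a list of three; "delta_rot": the turn, a rotation vector about the world's x, y, z in degrees, a list of three. In form: {"xyz": [[tx, ty, tz], ...], "delta_rot": [[wx, wy, wz], ...]}. A call has 1 to 12 rows; each row shifts and turns the commanded pose from where the row before left it; what a row does not reach is not made up. A row lasts 1/10 s, in which the tool goes at most 50 mm and 8.59 degrees, less where a joint would pass 70% of its speed; a pose out of reach is approached as far as the arm can. A call with a gripper value outside its range is refused whole. "gripper" is the finger opening in m, from 0 to 0.0854, set as the call begins (left out, the last holds). The fingers move at their own pace and stop on an object; "force" is the grip in N (left out, the last holds). Time passes only in rows, so rows that do not move let the fingers close. It gives the time, the measured TCP pose, the force, the opening and the grip force at its end, in the units of the state.
- readout.get_state(): the state, without advancing time (a new reading comes with each control period).
- viewer.get_image(name): name is "side" or "top"; returns a dict with "color" (420x560x3 uint8, red, green, blue), "depth" (420x560 float32, m along the optical axis (not along the pixel's ray), 0 where there is no reading), "K" (3x3 intrinsics, pixels), "camera_from_world" (4x4, takes a point from world to camera coordinates). Camera axes: x right, y up, looking along -z (the intrinsics and any distortion apply to the point x, -y, -z); pixel columns grow to the right and rows downward; lengths in m; the calibration is good to about 2 mm. A picture is of the moment at which its call begins.
- order.sign_off(): hands the job in; it is judged then, once.
The state is a dict: "clock": time; "qpos": joint angles; "qd": joint speeds; "effort": joint torques, N m; "position": TCP position; "ee_rot": TCP orientation; "contact_force": force on the tool from outside, world axes, zero at the start; "moment": the same for the moment, N m; "width": finger opening in m; "gripper_force": force on a finger pad.
Only numpy, scipy, OpenCV 4.12 (cv2) and the standard library are available. Lean on these libraries where they do the work, as an engineer would, in place of code of your own. Each camera call takes 0.05 s, during which the arm holds its last target. There are 200 camera calls.

## Working session

There is one attempt and no reset: what is moved stays moved. The work goes in short steps, Python scripts to look and compute and a tool call to move; the robot and the scene stay as the last step left them, time stands still between calls to the robot, and variables do not carry over. Pictures are saved under pics/ and viewed, at most 10 in all, crops included, and the job is handed in when it is done.

Besides the shell and the picture viewer there is one more tool, called after "Call:" as name(argument=value, ...) on one line, values as JSON. send_rows: Moves the arm, as the interface text tells. Its arguments: {"type":"object","properties":{"xyz":{"type":"array"},"delta_rot":{"type":"array"},"gripper":{"type":"number"},"force":{"type":"number"}},"required":["xyz","delta_rot"]}

```bash
mkdir -p pics; ls
cat > h.py <<'E'
import numpy as np, cv2
from rig import readout, viewer, order, manip
def grab(n,save=None):
    d=viewer.get_image(n)
    if save: cv2.imwrite(save,d["color"][:,:,::-1])
    return d
def cloud(d):
    K=d["K"];z=d["depth"].astype(float);h,w=z.shape
    u,v=np.meshgrid(np.arange(w),np.arange(h))
    P=np.stack([(u-K[0,2])/K[0,0]*z,-(v-K[1,2])/K[1,1]*z,-z,np.ones_like(z)],-1)
    W=P@np.linalg.inv(d["camera_from_world"]).T
    W=W[...,:3]; W[z==0]=np.nan
    return W
E
python3 - <<'E'
from h import *
for n in("side","top"):
    d=grab(n,f"pics/{n}0.png"); np.savez(f"{n}0.npz",W=cloud(d),c=d["color"],K=d["K"],T=d["camera_from_world"])
    print(n,d["K"].tolist(),np.linalg.inv(d["camera_from_world"]).round(3).tolist(),[k for k in d])
print(readout.get_state(),[a for a in dir(manip) if a[0]!='_'])
E
```

```text
pics
side [[456.3767855718719, 0.0, 279.886180121056], [0.0, 456.3767855718719, 209.67549634566785], [0.0, 0.0, 1.0]] [[-0.981, 0.104, -0.164, 0.356], [-0.194, -0.551, 0.811, 1.024], [-0.006, 0.828, 0.561, 0.798], [0.0, 0.0, 0.0, 1.0]] ['color', 'depth', 'K', 'camera_from_world']
top [[423.98134250689475, 0.0, 269.6288208815779], [0.0, 423.98134250689475, 206.3803735655672], [0.0, 0.0, 1.0]] [[0.001, 0.989, -0.146, 0.345], [-1.0, 0.002, 0.004, 0.032], [0.005, 0.146, 0.989, 1.495], [0.0, 0.0, 0.0, 1.0]] ['color', 'depth', 'K', 'camera_from_world']
{'clock': 0.1, 'qpos': array([ 1.03904428e+00,  2.76524162e-01,  1.50602623e+00,  2.90427732e-05,
        1.36070654e+00, -1.21015301e-01]), 'qd': array([-1.33087830e-03, -1.25523360e-03, -2.50347613e-03,  3.18111397e-05,
        1.78561440e-03,  1.21732419e-03]), 'effort': array([ 2.12017826e-04, -4.17698407e+01, -2.46405745e+01, -4.70070227e-04,
        5.79721673e-03,  1.28754147e-05]), 'position': array([0.22934603, 0.5267554 , 0.2305227 ]), 'ee_rot': array([-2.80249676e-04,  2.03930713e-01,  9.78984970e-01, -7.83654746e-04]), 'contact_force': array([ 0.73025815,  0.64603914, -0.09501325]), 'moment': array([-0.03893472,  0.10199769,  0.02673615]), 'gripper_force': 0.0, 'width': 0.08538787586322688} ['MotionError', 'hold_point_z']
```

View pics/side0.png

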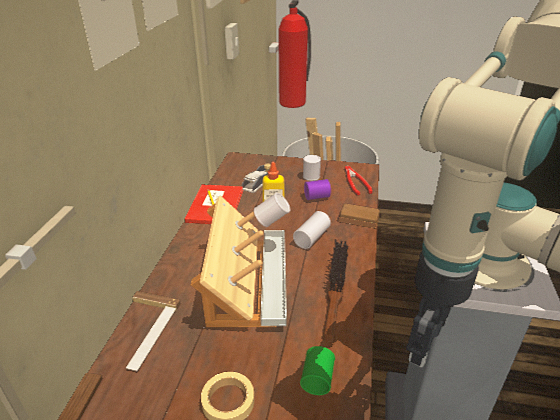

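View pics/top0.png

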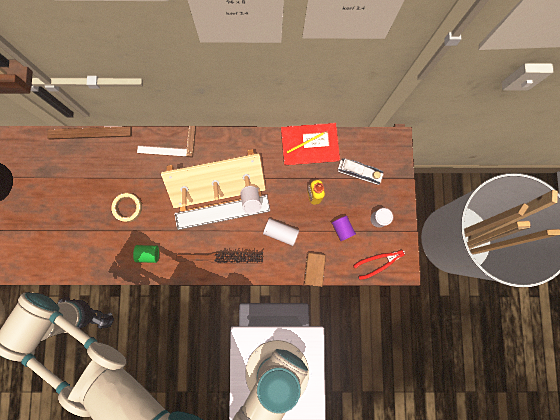

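The top view shows the tall pot lying at (281,231), short B standing at (382,216), and short A hung on the right-hand long peg at (251,195). The empty short pegs are at (183,190) and (217,188), the bottle is at (317,190), and the brush is at (240,256). The green and purple pots are the look-alikes. The side view agrees.

Run:
```python
from h import *
s=np.load("side0.npz");t=np.load("top0.npz")
def box(D,r0,r1,c0,c1): return D["W"][r0:r1,c0:c1].reshape(-1,3)
def circ(P):
    A=np.c_[2*P[:,:2],np.ones(len(P))];x=np.linalg.lstsq(A,(P[:,:2]**2).sum(1),rcond=None)[0]
    return x[:2],np.sqrt(x[2]+x[:2]@x[:2])
allW=np.vstack([s["W"].reshape(-1,3),t["W"].reshape(-1,3)])
for nm,D,b in(("topB",t,(203,230,368,397)),("sideB",s,(150,185,298,325))):
    P=box(D,*b);Q=P[(P[:,2]>.06)&(P[:,2]<.08)];R=P[(P[:,2]>.015)&(P[:,2]<.085)]
    print(nm,len(Q),np.median(Q,0),Q.min(0),Q.max(0),R.min(0),R.max(0))
for nm,D,b in(("topT",t,(212,250,258,304)),("sideT",s,(205,255,288,335))):
    P=box(D,*b);c=D["c"][b[0]:b[1],b[2]:b[3]].reshape(-1,3).astype(int)
    m=(P[:,2]>.012)&(P[:,2]<.07)&(c.max(1)-c.min(1)<40);P=P[m]
    q=P[:,:2]
    (cx,sz,a)=cv2.minAreaRect(q.astype(np.float32));
    print(nm,len(P),cx,sz,a,P[:,2].max(),P.mean(0))
# board plane from both
for nm,D,b in(("top",t,(150,195,165,262)),("side",s,(200,310,205,265))):
    P=box(D,*b);c=D["c"][b[0]:b[1],b[2]:b[3]].reshape(-1,3).astype(int)
    P=P[(P[:,2]>.06)&(c[:,0]-c[:,2]>50)]
    best=0;rng=np.random.default_rng(0)
    for i in range(400):
        a=P[rng.choice(len(P),3,False)];n=np.cross(a[1]-a[0],a[2]-a[0]);n/=np.linalg.norm(n)+1e-9
        k=abs((P-a[0])@n)<.003
        if k.sum()>best:best=k.sum();K=k
    Q=P[K];c0=Q.mean(0);n=np.linalg.svd(Q-c0)[2][2];n*=np.sign(n[2])
    print(nm,"plane",best,len(P),c0,n,np.degrees(np.arcsin(n[2])),np.degrees(np.arctan2(n[1],n[0])),Q.min(0),Q.max(0))
    # points standing off the board
    d=(P-c0)@n; h=np.array([n[1],-n[0],0]);h/=np.linalg.norm(h)  # along row
    up=np.cross(n,h); 
    R=P[(d>.015)&(d<.16)];e=R@h;dd=(R-c0)@n;uu=(R-c0)@up
    print("h",h,"up",up,"c0h",c0@h)
    ie=((e-e.min())/.01).astype(int)
    for k in range(ie.max()+1):
        m=ie==k
        if m.sum()>3: print(round(e.min()+k*.01,3),m.sum(),"d",dd[m].min().round(3),dd[m].max().round(3),"u",np.median(uu[m]).round(3), "h",np.median(e[m]).round(4))
```

```text
topB 246 [ 0.52119489 -0.35920484  0.07176869] [ 0.49194009 -0.38946951  0.06134663] [ 0.55015203 -0.33087232  0.07942191] [ 0.49194009 -0.38946951  0.0157622 ] [ 0.55015203 -0.33061847  0.08373597]
sideB 147 [ 0.52442535 -0.35292221  0.06839768] [ 0.49479469 -0.38541161  0.06005974] [ 0.55376399 -0.3248512   0.07296998] [ 0.46488431 -0.38541161  0.01504141] [ 0.55376399 -0.20593867  0.07296998]
topT 547 (0.4820737838745117, 0.0077390968799591064) (0.15840177237987518, 0.0654408261179924) 62.709022521972656 0.06788786824471371 [ 0.4716954  -0.0105461   0.05374787]
sideT 642 (0.43372872471809387, 0.017009109258651733) (0.12075640261173248, 0.15473943948745728) 56.782989501953125 0.06005133315585731 [0.46829381 0.00050358 0.04452646]
top plane 2014 2917 [0.64412856 0.20282462 0.1212003 ] [-0.7491428  -0.15022237  0.64514983] 40.176910117204216 -168.66110965013237 [0.59200006 0.05471392 0.06002158] [0.70962605 0.36981773 0.16632565]
h [-0.19661171  0.98048143  0.        ] up [-0.63255743 -0.12684401 -0.76405608] c0h 0.07222255485547746
-0.033 20 d 0.016 0.055 u 0.014 h -0.0268
-0.023 15 d 0.019 0.061 u 0.014 h -0.0202
0.067 12 d 0.017 0.069 u 0.015 h 0.0756
0.077 32 d 0.016 0.071 u 0.013 h 0.0818
0.177 12 d 0.016 0.038 u 0.014 h 0.184
0.187 5 d 0.019 0.034 u 0.014 h 0.1903
side plane 3350 4542 [0.63686631 0.23809996 0.11572723] [-0.74926219 -0.15246294  0.64448524] 40.12709130858797 -168.4982509033274 [0.56694135 0.04814024 0.06010679] [0.70892869 0.37817597 0.16296018]
h [-0.19939785  0.97991862  0.        ] up [-0.63154308 -0.12850897 -0.76461675] c0h 0.10632880757366464
-0.035 8 d 0.031 0.094 u 0.009 h -0.0284
-0.025 79 d 0.015 0.06 u 0.012 h -0.02
0.075 87 d 0.016 0.089 u 0.011 h 0.0825
0.085 80 d 0.017 0.087 u 0.015 h 0.0864
0.175 20 d 0.018 0.088 u 0.01 h 0.1832
0.185 182 d 0.015 0.088 u 0.013 h 0.19
```

```bash
cat >> h.py <<'E'
from scipy.spatial.transform import Rotation as Ro
yaw=np.radians(11.4)
X=np.array([np.cos(yaw),np.sin(yaw),0]);H=np.array([-np.sin(yaw),np.cos(yaw),0]);Z=np.array([0,0,1.])
s40,c40=np.sin(np.radians(40)),np.cos(np.radians(40))
N=-c40*X+s40*Z; Wp=s40*X+c40*Z
E
python3 - <<'E'
from h import *
s=np.load("side0.npz");t=np.load("top0.npz")
for nm,D,b in(("top",t,(150,215,165,275)),("side",s,(190,320,200,300))):
    P=D["W"][b[0]:b[1],b[2]:b[3]].reshape(-1,3);c=D["c"][b[0]:b[1],b[2]:b[3]].reshape(-1,3).astype(int)
    k=c[:,0]-c[:,2]
    B=P[(P[:,2]>.06)&(k>50)]
    for c0 in (.5,):
        d=B@N; med=np.median(d); B2=B[abs(d-med)<.006];d0=np.median(B2@N)
    print(nm,"board d0",d0)
    # root line: points x with N.x=d0,z=.105
    for lo in(-.05,.05,.155):
        m=(k>30)&(P@N-d0>.012)&(P@N-d0<.12)&(P@H>lo)&(P@H<lo+.065)&(P[:,2]>.1)
        Q=P[m];w=Q@Wp;print("peg",m.sum(),"h mean",(Q@H).mean(),np.percentile(Q@H,[2,98]),"w mean",w.mean(),w.max(),"dmax",(Q@N-d0).max())
    m=(abs(k)<30)&(P[:,2]>.1)&(P@H<.03)&(P@H>-.08)&(P@N-d0>.03)&(P@N-d0<.15)
    Q=P[m];print("potA",m.sum(),"h",np.percentile(Q@H,[2,50,98]),"d",np.percentile(Q@N-d0,[2,98]),"w",np.percentile(Q@Wp,[2,98]))
r=-(.0)  # expected w of root
for nm,D,b in(("topT",t,(212,250,258,304)),("sideT",s,(205,255,288,335))):
    P=D["W"][b[0]:b[1],b[2]:b[3]].reshape(-1,3);c=D["c"][b[0]:b[1],b[2]:b[3]].reshape(-1,3).astype(int)
    m=(P[:,2]>.025)&(P[:,2]<.068)&(c.max(1)-c.min(1)<30)&(P[:,0]<.535)&(P[:,0]>.4)
    Q=P[m]
    for i in range(3):
        cm=np.median(Q[:,:2],0);q=Q[:,:2]-cm
        T=Q[Q[:,2]>Q[:,2].max()-.02]
        v=np.linalg.svd(T[:,:2]-T[:,:2].mean(0),full_matrices=False)[2][0]; v*=np.sign(v[0])
        pr=(Q[:,:2]-cm)@np.array([-v[1],v[0]]); Q=Q[abs(pr)<.036]
    a=Q[:,:2]@v;o=np.array([-v[1],v[0]]);e=Q[:,:2]@o
    print(nm,len(Q),"yaw",np.degrees(np.arctan2(v[1],v[0])),"along",np.percentile(a,[1,99]),"across",np.percentile(e,[1,99]),"zmax",Q[:,2].max(),
      "ends",[ (v*x+o*np.mean(np.percentile(e,[1,99]))).round(4).tolist() for x in np.percentile(a,[1,99])])
for nm,D,b in(("bottle",t,(170,205,305,330)),):
    P=D["W"][b[0]:b[1],b[2]:b[3]].reshape(-1,3);print(nm,np.nanmedian(P[P[:,2]>.1],0))
cv2.imwrite("pics/z.png",np.hstack([cv2.resize(t["c"][180:260,235:335,::-1],None,fx=4,fy=4,interpolation=2),cv2.resize(s["c"][180:260,250:350,::-1],None,fx=4,fy=4,interpolation=2)]))
E
```

```text
top board d0 -0.4365562970705166
peg 63 h mean -0.023462580768385755 [-0.0426325   0.00402454] w mean 0.5082608193639822 0.5141174774464827 dmax 0.11935964185858067
peg 72 h mean 0.07979878012519137 [0.0738104  0.08660507] w mean 0.509604645740916 0.5153071632275344 dmax 0.08908823376446429
peg 70 h mean 0.18454799594128446 [0.17830591 0.19035627] w mean 0.5097013867992718 0.5155160727956418 dmax 0.0893516875703933
potA 416 h [-0.05169206 -0.02429699  0.0022186 ] d [0.0661878  0.13633622] w [0.46133158 0.51556365]
side board d0 -0.43988316202928557
peg 230 h mean -0.010109782374350835 [-0.03172543  0.0065919 ] w mean 0.5012981886372352 0.5149765692429843 dmax 0.11902810573997019
peg 173 h mean 0.08524491252590903 [0.07859545 0.08987516] w mean 0.5067620825558551 0.512551629495109 dmax 0.08871376291352667
peg 211 h mean 0.1901129205505021 [0.18225661 0.19511978] w mean 0.5069082082527827 0.5125856382320106 dmax 0.08846191570180467
potA 502 h [-0.04559803 -0.00466875  0.00584193] d [0.06611212 0.1338308 ] w [0.46238709 0.51351085]
topT 527 yaw 67.89729632714086 along [0.1128441  0.22004518] across [-0.47037826 -0.41405468] zmax 0.06788786824471371 ends [[0.4522, -0.0618], [0.4925, 0.0375]]
sideT 508 yaw 69.39001366746206 along [0.10461056 0.2124274 ] across [-0.46443243 -0.41818664] zmax 0.06005133315585731 ends [[0.4499, -0.0574], [0.4878, 0.0435]]
bottle [ 0.60191315 -0.1284857   0.11996625]
```

View pics/z.png

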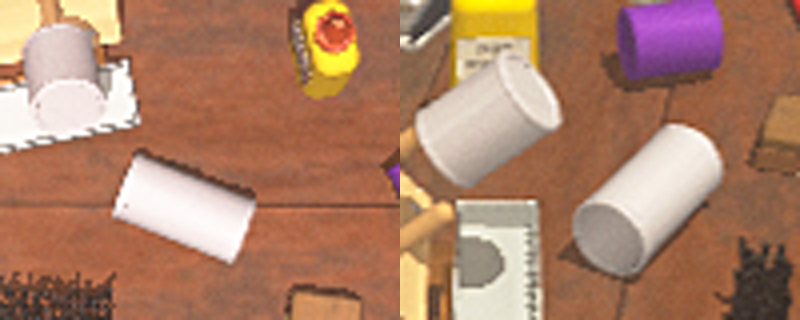

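The close-up confirms the tall pot's open mouth faces +y: in the side crop the dark bore is at (608,240). Its yaw is about 68.5°.

```bash
cat >> h.py <<'E'
d0,w0=-.438,.487
HP=dict(L=-.023,M=.082,T=.187)
def rk(d,w,h): return (d0+d)*N+w*Wp+h*H
def tool(yawdeg,f):
    a,f=np.radians([yawdeg,f]);D=np.array([np.cos(a),np.sin(a),0]);z=-np.cos(f)*Z+np.sin(f)*D
    y=np.array([np.sin(a),-np.cos(a),0]);return Ro.from_matrix(np.c_[np.cross(y,z),y,z])
def now():
    s=readout.get_state();q=s["ee_rot"];return s,Ro.from_quat([q[1],q[2],q[3],q[0]])
def plan(p,R,hold=.019):
    s,R0=now();tcp=p+hold*R.as_matrix()[:,2]
    print("tcp tgt",tcp.round(4),"dx",(tcp-s["position"]).round(4),"rot",np.degrees((R*R0.inv()).as_rotvec()).round(2),"t",s["clock"])
E
python3 - <<'E'
from h import *
print(manip.hold_point_z)
p=rk(.109,w0,HP['L']);print("graspA",p,N,Wp,H,[rk(0,w0+.02,h).round(3) for h in HP.values()])
plan(p+[0,0,.15],tool(11.4,0));plan(p,tool(11.4,0))
s=readout.get_state();print(s['position'],s['qpos'])
E
```

```text
0.0187
graspA [0.55846421 0.08914324 0.16158652] [-0.75093129 -0.15141431  0.64278761] [0.63010617 0.12705169 0.76604444] [-0.19765734  0.98027117  0.        ] [array([0.653, 0.108, 0.107]), array([0.632, 0.211, 0.107]), array([0.611, 0.314, 0.107])]
tcp tgt [0.5585 0.0891 0.2926] dx [ 0.3291 -0.4376  0.0621] rot [-3.0000e-02 -1.2000e-01 -1.4507e+02] t 0.1
tcp tgt [0.5585 0.0891 0.1426] dx [ 0.3291 -0.4376 -0.0879] rot [-3.0000e-02 -1.2000e-01 -1.4507e+02] t 0.1
[0.22934603 0.5267554  0.2305227 ] [ 1.03904428e+00  2.76524162e-01  1.50602623e+00  2.90427732e-05
  1.36070654e+00 -1.21015301e-01]
```

Call:
send_rows(xyz=[[0,0,0.04],[0,0,0.022],[0.02,-0.0275,0],[0.02,-0.0275,0],[0.02,-0.0275,0],[0.02,-0.0275,0],[0.02,-0.0275,0],[0.02,-0.0275,0],[0.02,-0.0275,0],[0.02,-0.0275,0],[0.02,-0.0275,0],[0.02,-0.0275,0]], delta_rot=[[0,0,-8],[0,0,-8],[0,0,-8],[0,0,-8],[0,0,-8],[0,0,-8],[0,0,-8],[0,0,-8],[0,0,-8],[0,0,-8],[0,0,-8],[0,0,-8]], gripper=0.0854, force=50)

```text
clock: 1.3
position: [0.43, 0.2509, 0.293]
ee_rot: [-0.0, 0.865, 0.501, -0.0]
contact_force: [0.4, 1.2, -0.1]
width: 0.0853
gripper_force: 0.0
```

Call:
send_rows(xyz=[[0.02,-0.0275,0],[0.02,-0.0275,0],[0.02,-0.0275,0],[0.02,-0.0275,0],[0.02,-0.0275,0],[0.029,-0.025,0],[0,0,0],[0,0,0]], delta_rot=[[0,0,-8.2],[0,0,-8.2],[0,0,-8.2],[0,0,-8.2],[0,0,-8.2],[0,0,-8],[0,0,0],[0,0,0]])

```text
clock: 2.1
position: [0.5586, 0.0892, 0.2924]
ee_rot: [-0.0, 0.995, 0.1, -0.001]
contact_force: [-0.5, -0.3, -0.1]
width: 0.0853
gripper_force: 0.0
```

Run:
```python
from h import *
p=rk(.109,w0,HP['L']);plan(p+[0,0,.15],tool(11.4,0));plan(p,tool(11.4,0))
s=readout.get_state();print(s['qpos'])
```

```text
tcp tgt [0.5585 0.0891 0.2926] dx [-0.0001 -0.      0.0002] rot [-0.02 -0.13 -0.03] t 2.1
tcp tgt [0.5585 0.0891 0.1426] dx [-1.000e-04 -0.000e+00 -1.498e-01] rot [-0.02 -0.13 -0.03] t 2.1
[3.50294641e-02 2.35443091e-01 1.41142099e+00 3.80352029e-04
 1.49691249e+00 1.40639045e+00]
```

Call:
send_rows(xyz=[[0,0,-0.035],[0,0,-0.035],[0,0,-0.03],[0,0,-0.025],[0,0,-0.025],[0,0,0]], delta_rot=[[0,0,0],[0,0,0],[0,0,0],[0,0,0],[0,0,0],[0,0,0]])

```text
clock: 2.7
position: [0.5547, 0.0907, 0.1401]
ee_rot: [-0.0, 0.995, 0.101, -0.004]
contact_force: [-0.2, 0.8, -0.2]
width: 0.0858
gripper_force: 0.0
```

Call:
send_rows(xyz=[[0,0,0],[0,0,0],[0,0,0],[0,0,0],[0,0,0],[0,0,0]], delta_rot=[[0,0,0],[0,0,0],[0,0,0],[0,0,0],[0,0,0],[0,0,0]], gripper=0.04, force=50)

```text
clock: 3.3
position: [0.5596, 0.0899, 0.1453]
ee_rot: [-0.0, 0.995, 0.1, 0.002]
contact_force: [-1.3, -0.7, 6.2]
width: 0.0589
gripper_force: 53.2
```

Run:
```python
from h import *
d=grab("side","pics/s1.png");e=grab("top")
c=np.vstack([np.hstack([cv2.resize(d["color"][170:330,180:340],None,fx=2.4,fy=2.4),cv2.resize(e["color"][130:290,160:320],None,fx=2.4,fy=2.4)])])
cv2.imwrite("pics/c1.png",c[:,:,::-1])
s=readout.get_state();print(s['contact_force'],s['width'],s['gripper_force'])
```

```text
[-1.06050366  0.18732229  6.51372105] 0.059369952465295465 53.17088801371205
```

View pics/c1.png

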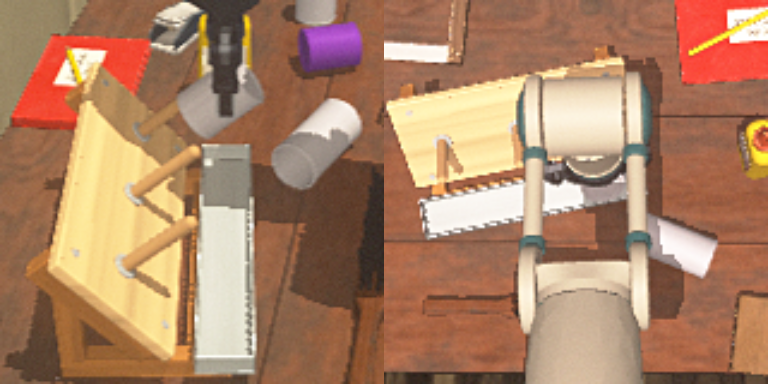

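Pot A is gripped (59 mm wide, at the crop's (222,100)) on the long peg. Next I lift it off, shift it over and insert it.

Call:
send_rows(xyz=[[0.005,0.001,0.006],[-0.008,-0.0016,0.0068],[-0.016,-0.0032,0.0137],[-0.016,-0.0032,0.0137],[-0.016,-0.0032,0.0137],[-0.008,-0.0016,0.0068],[0,0,0],[-0.004,0.0199,0],[-0.0064,0.0313,0],[-0.0064,0.0313,0],[-0.004,0.0204,0],[0,0,0]], delta_rot=[[0,0,0],[0,0,0],[0,0,0],[0,0,0],[0,0,0],[0,0,0],[0,0,0],[0,0,0],[0,0,0],[0,0,0],[0,0,0],[0,0,0]])

```text
clock: 4.6
position: [0.4786, 0.1832, 0.2033]
ee_rot: [-0.001, 0.995, 0.101, -0.0]
contact_force: [0.4, -1.1, -0.5]
width: 0.0589
gripper_force: 53.5
```

Call:
send_rows(xyz=[[0.0075,0.0015,-0.0064],[0.015,0.003,-0.0129],[0.015,0.003,-0.0129],[0.015,0.003,-0.0129],[0.015,0.003,-0.0129],[0.0113,0.0023,-0.0096],[0,0,0],[0,0,0]], delta_rot=[[0,0,0],[0,0,0],[0,0,0],[0,0,0],[0,0,0],[0,0,0],[0,0,0],[0,0,0]])

```text
clock: 5.4
position: [0.5575, 0.196, 0.1359]
ee_rot: [0.0, 0.995, 0.099, -0.001]
contact_force: [-0.2, -0.3, -1.2]
width: 0.0589
gripper_force: 53.5
```

Run:
```python
from h import *
s=readout.get_state();print(s['position'],s['contact_force'],s['width'])
d=grab("side","pics/s2.png")
c=cv2.resize(d["color"][170:330,170:340],None,fx=3,fy=3);cv2.imwrite("pics/c2.png",c[:,:,::-1])
```

```text
[0.55752434 0.19596372 0.13588684] [-0.24421378 -0.26940068 -1.15533687] 0.05894360236831597
```

View pics/c2.png

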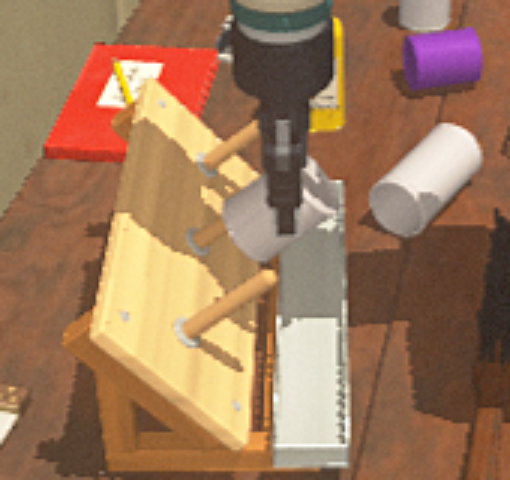

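Pot A is over the middle peg (the peg enters the mouth at (225,235)), with about 22 mm left to go.

Call:
send_rows(xyz=[[0.0075,0.0015,-0.0064],[0.006,0.0012,-0.0051],[0.0023,0.0005,-0.0019],[0.0015,0.0003,-0.0013],[0,0,0],[0,0,0]], delta_rot=[[0,0,0],[0,0,0],[0,0,0],[0,0,0],[0,0,0],[0,0,0]])

```text
clock: 6.05
position: [0.5737, 0.1999, 0.1226]
ee_rot: [0.0, 0.995, 0.1, -0.001]
contact_force: [-4.5, -1.0, 5.6]
width: 0.0592
gripper_force: 54.1
```

The peg end has met the bottom, at about 7 N. I'll lower the pot onto the peg and release it.

Call:
send_rows(xyz=[[-0.0025,-0.0005,-0.003],[-0.0025,-0.0005,-0.003],[0,0,0]], delta_rot=[[0,0,0],[0,0,0],[0,0,0]])

```text
clock: 6.35
position: [0.5705, 0.1991, 0.1181]
ee_rot: [0.0, 0.995, 0.1, 0.001]
contact_force: [-3.1, -0.9, 9.0]
width: 0.0592
gripper_force: 54.4
```

Call:
send_rows(xyz=[[0,0,0],[0,0,0],[0,0,0],[0,0,0],[0,0,0.01],[0,0,0.03],[0,0,0.04],[0,0,0.04],[0,0,0.04],[0,0,0]], delta_rot=[[0,0,0],[0,0,0],[0,0,0],[0,0,0],[0,0,0],[0,0,0],[0,0,0],[0,0,0],[0,0,0],[0,0,0]], gripper=0.0854)

```text
clock: 7.35
position: [0.5731, 0.1999, 0.2832]
ee_rot: [-0.001, 0.995, 0.1, 0.007]
contact_force: [-0.5, -0.0, 0.6]
width: 0.0855
gripper_force: 0.0
```

Run:
```python
from h import *
v=np.array([np.cos(np.radians(68.5)),np.sin(np.radians(68.5)),0]);o=np.array([-v[1],v[0],0])
def al(x): return v*x-.4425*o
b=.5*(.1128+.1046)-.001   # bottom along
print("bottom",al(b),"mouth",al(b+.112))
for tilt in (40,30):
    g=al(b+.027)+[0,0,.032]
    R=tool(68.5,tilt);print(tilt);plan(g-.12*R.as_matrix()[:,2],R);plan(g,R);print(R.as_matrix()[:,2])
s=readout.get_state();print(s['position'],s['qpos'])
d=grab("side");c=cv2.resize(d["color"][170:330,170:340],None,fx=3,fy=3);cv2.imwrite("pics/c3.png",c[:,:,::-1])
```

```text
bottom [ 0.45118196 -0.06197082  0.        ] mouth [0.49223009 0.04223595 0.        ]
40
tcp tgt [ 0.4373 -0.0973  0.1094] dx [-0.1358 -0.2971 -0.1738] rot [ 26.23 -31.3   54.71] t 7.35
tcp tgt [ 0.4656 -0.0255  0.0174] dx [-0.1075 -0.2254 -0.2658] rot [ 26.23 -31.3   54.71] t 7.35
[ 0.23558245  0.59806088 -0.76604444]
30
tcp tgt [ 0.4426 -0.0838  0.1195] dx [-0.1305 -0.2837 -0.1637] rot [ 19.55 -23.34  55.74] t 7.35
tcp tgt [ 0.4646 -0.028   0.0155] dx [-0.1085 -0.2279 -0.2677] rot [ 19.55 -23.34  55.74] t 7.35
[ 0.18325061  0.46520878 -0.8660254 ]
[0.57306561 0.19987278 0.28320137] [ 2.21008931e-01  2.94265774e-01  1.35148522e+00 -3.53843778e-05
  1.48236891e+00  1.59164865e+00]
```

View pics/c3.png

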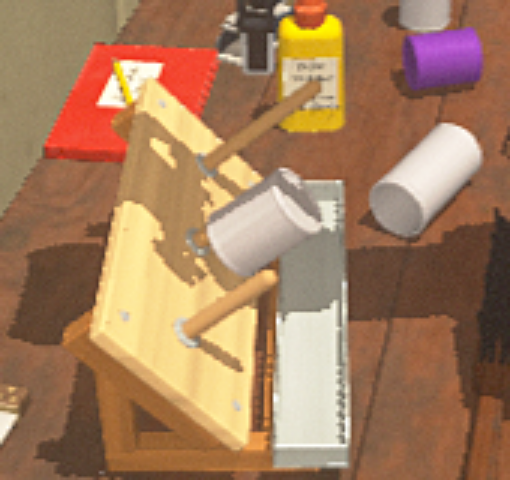

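Pot A sits home on the middle peg (at (265,225) in the crop), and the long peg is free. Next is the tall pot.

Call:
send_rows(xyz=[[-0.015,-0.033,0],[-0.015,-0.033,0],[-0.015,-0.033,0],[-0.015,-0.033,0],[-0.015,-0.033,0],[-0.015,-0.033,0],[-0.015,-0.033,0],[-0.015,-0.033,0],[-0.0158,-0.0331,0],[0,0,0]], delta_rot=[[2.91,-3.48,6.08],[2.91,-3.48,6.08],[2.91,-3.48,6.08],[2.91,-3.48,6.08],[2.91,-3.48,6.08],[2.91,-3.48,6.08],[2.91,-3.48,6.08],[2.91,-3.48,6.08],[2.91,-3.48,6.08],[0,0,0]])

```text
clock: 8.4
position: [0.4496, -0.0679, 0.2716]
ee_rot: [-0.17, 0.826, 0.481, 0.238]
contact_force: [0.9, 0.4, -0.1]
width: 0.0857
gripper_force: 0.0
```

Call:
send_rows(xyz=[[0,0,-0.035],[0,0,-0.035],[0,0,-0.035],[0,0,-0.035],[0,0,-0.034],[0,0,0],[0,0,0]], delta_rot=[[0,0,0],[0,0,0],[0,0,0],[0,0,0],[0,0,0],[0,0,0],[0,0,0]])

```text
clock: 9.1
position: [0.4507, -0.0612, 0.1003]
ee_rot: [-0.171, 0.824, 0.485, 0.239]
contact_force: [0.9, -0.2, -0.8]
width: 0.0855
gripper_force: 0.0
```

Run:
```python
from h import *
v=np.array([np.cos(np.radians(68.5)),np.sin(np.radians(68.5)),0]);o=np.array([-v[1],v[0],0])
g=v*(.1077+.027)-.4425*o+[0,0,.032]
R=tool(68.5,40);plan(g,R);print(R.as_matrix()[:,2])
s=readout.get_state();print(s['position'],s['qpos'],s['contact_force'])
# check tall pot, visible in top/side?
for n,b in(("top",(205,260,250,310)),("side",(200,260,285,340))):
    d=grab(n);cv2.imwrite(f"pics/p_{n}.png",cv2.resize(d["color"][b[0]-40:b[1]+40,b[2]-40:b[3]+40,::-1],None,fx=3,fy=3))
i=np.hstack([cv2.resize(cv2.imread(f"pics/p_{n}.png"),(390,390)) for n in("top","side")]);cv2.imwrite("pics/c4.png",i)
```

```text
tcp tgt [ 0.4656 -0.0255  0.0174] dx [ 0.0149  0.0358 -0.0828] rot [ 4.18 -5.16  6.51] t 9.1
[ 0.23558245  0.59806088 -0.76604444]
[ 0.45070016 -0.06123997  0.10028484] [-0.75078032  0.29061937  2.05664677  0.63512227  1.10587701 -0.62577178] [ 0.9242301  -0.24067455 -0.8279812 ]
```

View pics/c4.png

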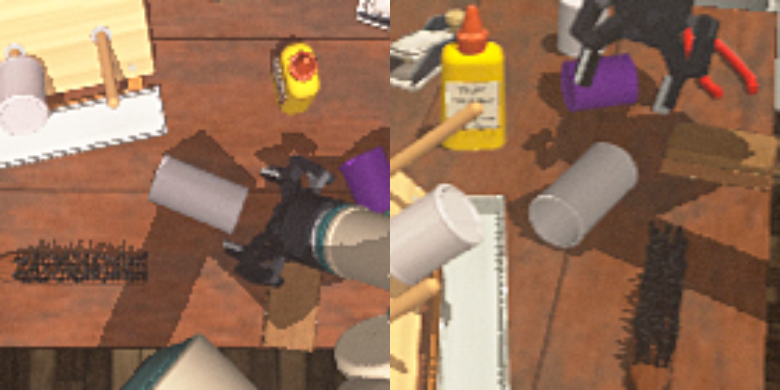

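The gripper straddles the tall pot's axis, behind its bottom. Some rows were speed-limited, so I'll correct the rotation before going in.

Call:
send_rows(xyz=[[0,0,0],[0,0,0],[0,0,0],[0,0,0]], delta_rot=[[1.4,-1.72,2.17],[1.4,-1.72,2.17],[1.4,-1.72,2.17],[0,0,0]])

```text
clock: 9.6
position: [0.4518, -0.0636, 0.101]
ee_rot: [-0.19, 0.777, 0.529, 0.283]
contact_force: [0.3, 0.5, 1.9]
width: 0.0854
gripper_force: 0.0
```

```bash
cat >> h.py <<'E'
def tallg():
    v=np.array([np.cos(np.radians(68.5)),np.sin(np.radians(68.5)),0]);o=np.array([-v[1],v[0],0])
    return v*(.1077+.027)-.4425*o+[0,0,.032]
E
python3 -c "
from h import *
plan(tallg(),tool(68.5,40));print(now()[0]['qpos'])"
```

```text
tcp tgt [ 0.4656 -0.0255  0.0174] dx [ 0.0138  0.0381 -0.0836] rot [0.19 0.21 0.09] t 9.6
[-0.80731013  0.34290566  2.04836932  0.68419498  1.18009009 -0.84126007]
```

Call:
send_rows(xyz=[[0.0023,0.0063,-0.014],[0.0023,0.0063,-0.014],[0.0023,0.0064,-0.014],[0.0023,0.0064,-0.014],[0.0023,0.0064,-0.014],[0.0023,0.0063,-0.0126],[0,0,0]], delta_rot=[[0,0,0],[0,0,0],[0,0,0],[0,0,0],[0,0,0],[0,0,0],[0,0,0]])

```text
clock: 10.3
position: [0.4646, -0.0233, 0.0176]
ee_rot: [-0.192, 0.777, 0.529, 0.283]
contact_force: [0.3, 0.0, 0.8]
width: 0.0855
gripper_force: 0.0
```

```bash
python3 -c "
from h import *
plan(tallg(),tool(68.5,40));print(now()[0]['contact_force'])"
```

```text
tcp tgt [ 0.4656 -0.0255  0.0174] dx [ 0.001  -0.0022 -0.0002] rot [0.07 0.04 0.  ] t 10.3
[0.3291598  0.03762689 0.76294999]
```

Call:
send_rows(xyz=[[0,0,0],[0,0,0],[0,0,0],[0,0,0],[0,0,0],[0,0,0]], delta_rot=[[0,0,0],[0,0,0],[0,0,0],[0,0,0],[0,0,0],[0,0,0]], gripper=0.04, force=70)

```text
clock: 10.9
position: [0.4656, -0.0248, 0.0188]
ee_rot: [-0.19, 0.777, 0.529, 0.284]
contact_force: [-1.2, -2.4, 7.0]
width: 0.0584
gripper_force: 75.1
```

```bash
python3 -c "
from h import *
s=now()[0];print(s['position'],s['contact_force'],s['width'],N)
plan(rk(.210+.109,w0+.006,HP['L']),tool(11.4,0))
plan(rk(.109,w0+.006,HP['L']),tool(11.4,0))
"
```

```text
[ 0.46562159 -0.02481297  0.0187635 ] [-1.18241328 -2.37853731  6.99271337] 0.05838271300989092 [-0.75093129 -0.15141431  0.64278761]
tcp tgt [0.4045 0.0581 0.2822] dx [-0.0611  0.0829  0.2634] rot [-26.51  32.11 -54.7 ] t 10.9
tcp tgt [0.5622 0.0899 0.1472] dx [0.0966 0.1147 0.1284] rot [-26.51  32.11 -54.7 ] t 10.9
```

Call:
send_rows(xyz=[[0,0,0.015],[0,0,0.03],[-0.01,0,0.035],[-0.01,0,0.035],[-0.01,0,0.035],[-0.01,0,0.035],[-0.01,0,0.035],[-0.011,0,0.035],[0,0,0.0084],[0,0,0]], delta_rot=[[0,0,0],[0,0,0],[0,0,0],[0,0,0],[0,0,0],[0,0,0],[0,0,0],[0,0,0],[0,0,0],[0,0,0]])

```text
clock: 11.9
position: [0.4037, -0.0249, 0.2814]
ee_rot: [-0.189, 0.777, 0.529, 0.283]
contact_force: [-0.4, -0.5, -2.5]
width: 0.0588
gripper_force: 75.8
```

Call:
send_rows(xyz=[[0,0.0083,0],[0,0.0083,0],[0,0.0083,0],[0,0.0083,0],[0,0.0083,0],[0,0.0083,0],[0,0.0083,0],[0,0.0083,0],[0,0.0083,0],[0,0.0083,0],[0,0,0],[0,0,0]], delta_rot=[[-2.65,3.21,-5.47],[-2.65,3.21,-5.47],[-2.65,3.21,-5.47],[-2.65,3.21,-5.47],[-2.65,3.21,-5.47],[-2.65,3.21,-5.47],[-2.65,3.21,-5.47],[-2.65,3.21,-5.47],[-2.65,3.21,-5.47],[-2.65,3.21,-5.47],[0,0,0],[0,0,0]])

```text
clock: 13.1
position: [0.403, 0.0594, 0.2789]
ee_rot: [-0.002, 0.995, 0.101, -0.002]
contact_force: [-0.4, -0.6, -1.7]
width: 0.0584
gripper_force: 75.8
```

Run:
```python
from h import *
s=now()[0];print(s['position'],s['contact_force'],s['width'],s['qpos'])
plan(rk(.109,w0+.006,HP['L']),tool(11.4,0))
out=[]
for n,b in(("side",(130,330,180,380)),("top",(130,330,160,360))):
    d=grab(n);out.append(cv2.resize(d["color"][b[0]:b[1],b[2]:b[3],::-1],None,fx=2,fy=2))
    W=cloud(d);c=d["color"].astype(int);m=(c.max(2)-c.min(2)<30)&(c.min(2)>90)
    hh,nn,ww=W@H,W@N-d0,W@Wp
    m&=(nn>.1)&(nn<.36)&(abs(hh-HP['L'])<.045)&(ww>.43)&(ww<.56)&(W[...,2]>.12)
    Q=np.c_[hh[m],nn[m],ww[m]];print(n,len(Q))
    for lo in np.arange(.12,.36,.02):
        q=Q[(Q[:,1]>lo)&(Q[:,1]<=lo+.02)]
        if len(q)>4: print(lo.round(2),len(q),"h",np.percentile(q[:,0],[2,98]).round(3),"w",np.percentile(q[:,2],[2,98]).round(3))
    print(np.percentile(Q[:,1],[1,99]))
cv2.imwrite("pics/c5.png",np.hstack(out))
```

```text
[0.40298246 0.05937698 0.27888638] [-0.43378622 -0.61151817 -1.72053155] 0.05838788042238699 [-0.02748778 -0.00673499  1.72864829  0.00285697  1.42453293  1.34095146]
tcp tgt [0.5622 0.0899 0.1472] dx [ 0.1593  0.0305 -0.1317] rot [-0.17 -0.27 -0.17] t 13.1
side 1004
0.22 68 h [-0.023  0.011] w [0.464 0.516]
0.24 192 h [-0.025  0.011] w [0.466 0.515]
0.26 204 h [-0.025  0.011] w [0.465 0.516]
0.28 199 h [-0.023  0.01 ] w [0.466 0.516]
0.3 160 h [-0.046  0.018] w [0.465 0.516]
0.32 106 h [-0.055  0.02 ] w [0.464 0.539]
0.34 75 h [-0.043  0.012] w [0.462 0.549]
[0.23504053 0.34489373]
top 42
0.34 42 h [-0.038  0.005] w [0.46  0.481]
[0.34372523 0.35082788]
```

View pics/c5.png

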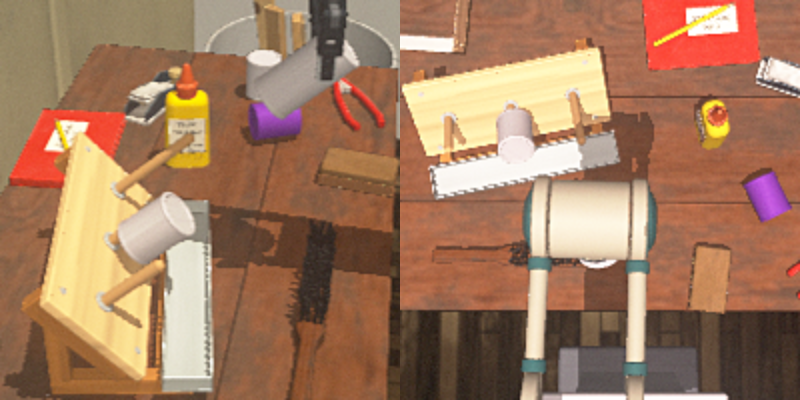

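The tall pot is held aligned with the long peg, its mouth at (275,100) in the side crop and its bottom at d ≈ 0.346. Now I insert it.

Call:
send_rows(xyz=[[0.0025,-0.0035,0.0025],[0.0075,0.0015,-0.0064],[0.015,0.003,-0.0129],[0.015,0.003,-0.0129],[0.015,0.003,-0.0129],[0.015,0.003,-0.0129],[0.015,0.003,-0.0129],[0.015,0.003,-0.0129],[0.015,0.003,-0.0129],[0.015,0.003,-0.0129],[0,0,0],[0,0,0]], delta_rot=[[0,0,0],[0,0,0],[0,0,0],[0,0,0],[0,0,0],[0,0,0],[0,0,0],[0,0,0],[0,0,0],[0,0,0],[0,0,0],[0,0,0]])

```text
clock: 14.4
position: [0.5333, 0.0803, 0.1733]
ee_rot: [-0.001, 0.995, 0.099, -0.001]
contact_force: [0.0, 0.3, -1.1]
width: 0.0584
gripper_force: 75.7
```

Call:
send_rows(xyz=[[0.012,0.0024,-0.0103],[0.0075,0.0015,-0.0064],[0.0045,0.0009,-0.0039],[0.0015,0.0003,-0.0013],[0,0,0],[0,0,0]], delta_rot=[[0,0,0],[0,0,0],[0,0,0],[0,0,0],[0,0,0],[0,0,0]])

```text
clock: 15.0
position: [0.5589, 0.086, 0.152]
ee_rot: [-0.001, 0.995, 0.099, -0.0]
contact_force: [-0.3, -0.5, -2.5]
width: 0.0586
gripper_force: 75.7
```

Run:
```python
from h import *
s=now()[0];print(s['position'],s['contact_force'],s['width'])
p=s['position']+[0,0,.019];print("grasp d,w,h",p@N-d0,p@Wp,p@H)
d=grab("side");W=cloud(d);c=d["color"].astype(int);m=(c.max(2)-c.min(2)<30)&(c.min(2)>90)
hh,nn,ww=W@H,W@N-d0,W@Wp
m&=(nn>.01)&(nn<.2)&(abs(hh-HP['L'])<.045)&(ww>.44)&(ww<.55)&(W[...,2]>.1)
print(np.percentile(nn[m],[1,99]),np.percentile(ww[m],[2,98]),np.percentile(hh[m],[2,98]))
```

```text
[0.5589243  0.08601813 0.15199537] [-0.25921329 -0.54256432 -2.51999205] 0.058636702374883054
grasp d,w,h 0.11517559089447293 0.49410044966449185 -0.026154399825228027
[0.03430541 0.14234279] [0.46846253 0.52043932] [-0.04304408  0.01356361]
```

Call:
send_rows(xyz=[[0.003,0.0006,-0.0026],[0.0015,0.0003,-0.0013],[0.0015,0.0003,-0.0013],[0.0008,0.0002,-0.0006],[0,0,0],[0,0,0]], delta_rot=[[0,0,0],[0,0,0],[0,0,0],[0,0,0],[0,0,0],[0,0,0]])

```text
clock: 15.65
position: [0.5658, 0.0874, 0.1461]
ee_rot: [-0.001, 0.995, 0.099, -0.0]
contact_force: [-0.7, -0.5, -1.6]
width: 0.0586
gripper_force: 75.7
```

Call:
send_rows(xyz=[[0.0008,0.0002,-0.0006],[0.0008,0.0002,-0.0006],[0.0008,0.0002,-0.0006],[0,0,0]], delta_rot=[[0,0,0],[0,0,0],[0,0,0],[0,0,0]])

```text
clock: 16.05
position: [0.567, 0.0877, 0.1451]
ee_rot: [-0.001, 0.995, 0.099, -0.002]
contact_force: [-5.4, -0.6, 6.2]
width: 0.059
gripper_force: 76.6
```

Call:
send_rows(xyz=[[-0.002,-0.0004,-0.0024],[-0.0015,-0.0003,-0.0018],[0,0,0]], delta_rot=[[0,0,0],[0,0,0],[0,0,0]])

```text
clock: 16.35
position: [0.5636, 0.087, 0.141]
ee_rot: [-0.001, 0.995, 0.099, -0.001]
contact_force: [-4.1, -1.5, 6.1]
width: 0.0586
gripper_force: 76.3
```

Call:
send_rows(xyz=[[0,0,0],[0,0,0],[0,0,0],[0,0,0],[0,0,0.01],[0,0,0.03],[0,0,0.04],[0,0,0.04],[0,0,0.04],[0,0,0]], delta_rot=[[0,0,0],[0,0,0],[0,0,0],[0,0,0],[0,0,0],[0,0,0],[0,0,0],[0,0,0],[0,0,0],[0,0,0]], gripper=0.0854)

```text
clock: 17.35
position: [0.568, 0.0875, 0.3074]
ee_rot: [-0.001, 0.995, 0.099, 0.007]
contact_force: [-0.7, -0.3, 0.2]
width: 0.0855
gripper_force: 0.0
```

Run:
```python
from h import *
B=np.array([.5225,-.3575,.072-.025])
R=tool(11.4,-20);plan(B+[0,0,.25],R);plan(B,R);plan(B,tool(-35,-20))
print(now()[0]['qpos'])
d=grab("side");W=cloud(d);c=d["color"].astype(int);mm=(c.max(2)-c.min(2)<30)&(c.min(2)>90)
hh,nn,ww=W@H,W@N-d0,W@Wp
for k in "LM":
    m=mm&(nn>.01)&(nn<.2)&(abs(hh-HP[k])<.045)&(ww>.44)&(ww<.55)&(W[...,2]>.1)
    print(k,np.percentile(nn[m],[1,99]),np.percentile(ww[m],[2,98]),np.percentile(hh[m],[2,98]))
```

```text
tcp tgt [ 0.5161 -0.3588  0.2791] dx [-0.0518 -0.4462 -0.0283] rot [-4.12 20.34  0.04] t 17.35
tcp tgt [ 0.5161 -0.3588  0.0291] dx [-0.0518 -0.4462 -0.2783] rot [-4.12 20.34  0.04] t 17.35
tcp tgt [ 0.5172 -0.3538  0.0291] dx [-0.0508 -0.4412 -0.2783] rot [  4.34  20.88 -45.84] t 17.35
[0.0300515  0.23606754 1.37461823 0.00262581 1.51801977 1.40246282]
L [0.02431435 0.13227048] [0.46292283 0.51365619] [-0.04260628  0.00616412]
M [0.02278702 0.09049068] [0.46089188 0.51344752] [0.05919246 0.11137072]
```

Both hung pots are home. Before grasping B I'll check how much room its neighbours leave.

Run:
```python
from h import *
t=np.load("top0.npz");W=t["W"];c=t["c"].astype(int)
m=(c[...,2]>c[...,1]+50)&(c[...,0]>c[...,1]+20)&(W[...,2]>.012)
m[:, :320]=False;m[:,365:]=False
P=W[m];print(len(P),P.min(0),P.max(0))
B=np.array([.5225,-.3575]);r=np.linalg.norm(P[:,:2]-B,axis=1);i=r.argmin();print(r.min(),P[i])
for yw in (11.4,0,-15,-35,-60):
    y=np.array([np.sin(np.radians(yw)),-np.cos(np.radians(yw))]);x=np.array([-y[1],y[0]])
    q=(P[:,:2]-B);a=abs(q@x);k=a<.02
    print(yw,"min finger-line gap", abs(q@y)[k].min() if k.any() else None)
s=np.load("side0.npz");W=s["W"];P=W[(W[...,2]>.02)&(np.hypot(W[...,0]-B[0],W[...,1]-B[1])<.1)&(np.hypot(W[...,0]-B[0],W[...,1]-B[1])>.036)];print(len(P),P[::20])
```

```text
339 [ 0.443516   -0.26765547  0.0298736 ] [ 0.52461688 -0.18985913  0.07019324]
0.10537514252866545 [ 0.46743747 -0.26765547  0.04243757]
11.4 min finger-line gap 0.10582444676928476
0 min finger-line gap 0.11040469930114286
-15 min finger-line gap None
-35 min finger-line gap None
-60 min finger-line gap None
1 [[ 0.5192741  -0.32098632  0.03635992]]
```

Call:
send_rows(xyz=[[-0.004,-0.034,0],[-0.004,-0.034,0],[-0.004,-0.034,0],[-0.004,-0.034,0],[-0.004,-0.034,0],[-0.004,-0.034,0],[-0.004,-0.034,0],[-0.004,-0.034,0],[-0.004,-0.034,0],[-0.004,-0.034,0],[-0.004,-0.034,0],[-0.004,-0.034,0]], delta_rot=[[-0.34,1.7,0],[-0.34,1.7,0],[-0.34,1.7,0],[-0.34,1.7,0],[-0.34,1.7,0],[-0.34,1.7,0],[-0.34,1.7,0],[-0.34,1.7,0],[-0.34,1.7,0],[-0.34,1.7,0],[-0.34,1.7,0],[-0.34,1.7,0]])

```text
clock: 18.6
position: [0.5162, -0.3218, 0.299]
ee_rot: [0.016, 0.978, 0.097, -0.181]
contact_force: [0.4, 0.8, -0.1]
width: 0.0855
gripper_force: 0.0
```

Call:
send_rows(xyz=[[-0.004,-0.038,-0.02],[0,0,-0.04],[0,0,-0.04],[0,0,-0.04],[0,0,-0.02],[0,0,0],[0,0,0]], delta_rot=[[0,0,0],[0,0,0],[0,0,0],[0,0,0],[0,0,0],[0,0,0],[0,0,0]])

```text
clock: 19.3
position: [0.5126, -0.3587, 0.1398]
ee_rot: [0.016, 0.979, 0.097, -0.181]
contact_force: [-1.0, -0.3, 0.5]
width: 0.0854
gripper_force: 0.0
```

Run:
```python
from h import *
B=np.array([.5225,-.3575,.072-.025]);plan(B,tool(11.4,-20));print(now()[0]['qpos'])
```

```text
tcp tgt [ 0.5161 -0.3588  0.0291] dx [ 3.500e-03 -1.000e-04 -1.107e-01] rot [-0.02 -0.91  0.1 ] t 19.3
[-0.57752423  0.56550327  1.32085595 -0.24990837  1.52523162  0.84087033]
```

Call:
send_rows(xyz=[[0.0035,0,-0.02],[0,0,-0.03],[0,0,-0.03],[0,0,-0.02],[0,0,-0.01],[0,0,0]], delta_rot=[[0,-0.9,0],[0,0,0],[0,0,0],[0,0,0],[0,0,0],[0,0,0]])

```text
clock: 19.9
position: [0.5164, -0.3588, 0.0302]
ee_rot: [0.017, 0.98, 0.097, -0.172]
contact_force: [0.2, -0.6, 0.5]
width: 0.0854
gripper_force: 0.0
```

Call:
send_rows(xyz=[[0,0,0],[0,0,0],[0,0,0],[0,0,0],[0,0,0],[0,0,0]], delta_rot=[[0,0,0],[0,0,0],[0,0,0],[0,0,0],[0,0,0],[0,0,0]], gripper=0.04, force=70)

```text
clock: 20.5
position: [0.5178, -0.3598, 0.0325]
ee_rot: [0.019, 0.98, 0.097, -0.171]
contact_force: [2.0, 0.1, 5.7]
width: 0.059
gripper_force: 75.7
```

Run:
```python
from h import *
s=now()[0];print(s['position'],s['contact_force'],s['width'],s['qpos'])
R=tool(11.4,30)
plan(rk(.067+.13,w0+.006,HP['T']),R);plan(rk(.067,w0+.006,HP['T']),R)
```

```text
[ 0.51782135 -0.35976445  0.0324843 ] [2.04422339 0.12622402 5.70908128] 0.05897460204934327 [-0.57877796  0.65179365  1.43970458 -0.25080556  1.30646805  0.89235257]
tcp tgt [0.464  0.2843 0.2063] dx [-0.0539  0.6441  0.1738] rot [ 10.01 -48.74   0.18] t 20.5
tcp tgt [0.5616 0.304  0.1227] dx [0.0438 0.6638 0.0902] rot [ 10.01 -48.74   0.18] t 20.5
```

Call:
send_rows(xyz=[[0,0,0.015],[0,0,0.03],[0,0,0.04],[0,0,0.04],[0,0,0.04],[0,0,0.04],[-0.01,0,0.04],[-0.01,0,0.03],[-0.01,0.01,0.01],[-0.01,0.02,0],[-0.0139,0.03,0],[0,0.034,0]], delta_rot=[[0,0,0],[0,0,0],[0,0,0],[0,0,0],[0,0,0],[0,0,0],[0,0,0],[0,0,0],[0,0,0],[0,0,0],[0,0,0],[0,0,0]])

```text
clock: 21.7
position: [0.4598, -0.263, 0.3146]
ee_rot: [0.016, 0.98, 0.096, -0.173]
contact_force: [0.3, 0.2, -1.9]
width: 0.0592
gripper_force: 75.4
```

Call:
send_rows(xyz=[[0,0.035,0],[0,0.035,0],[0,0.035,0],[0,0.035,0],[0,0.035,0],[0,0.035,0],[0,0.035,0],[0,0.035,0],[0,0.035,0],[0,0.035,0],[0,0.035,0],[0,0.035,0]], delta_rot=[[0.83,-4.06,0],[0.83,-4.06,0],[0.83,-4.06,0],[0.83,-4.06,0],[0.83,-4.06,0],[0.83,-4.06,0],[0.83,-4.06,0],[0.83,-4.06,0],[0.83,-4.06,0],[0.83,-4.06,0],[0.83,-4.06,0],[0.83,-4.06,0]])

```text
clock: 22.9
position: [0.4598, 0.1564, 0.3136]
ee_rot: [-0.028, 0.962, 0.095, 0.256]
contact_force: [1.2, -0.5, -1.2]
width: 0.0593
gripper_force: 75.5
```

Run:
```python
from h import *
s=now()[0];print(s['position'],s['contact_force'],s['width'],s['qpos'])
R=tool(11.4,30)
plan(rk(.067+.13,w0+.006,HP['T']),R)
```

```text
[0.45975585 0.15637703 0.31361211] [ 1.22924807 -0.48042639 -1.21484096] 0.05928236589088686 [ 0.17134326 -0.1710315   1.90340293  0.02223484  0.88973207  1.5359521 ]
tcp tgt [0.464  0.2843 0.2063] dx [ 0.0042  0.1279 -0.1073] rot [-0.22 -0.26  0.05] t 22.9
```

Call:
send_rows(xyz=[[0,0.03,0],[0,0.034,0],[0,0.034,0],[0.004,0.03,-0.01],[0,0,-0.025],[0,0,-0.03],[0,0,-0.025],[0,0,-0.017],[0,0,0],[0,0,0]], delta_rot=[[0,0,0],[0,0,0],[0,0,0],[0,0,0],[0,0,0],[0,0,0],[0,0,0],[0,0,0],[0,0,0],[0,0,0]])

```text
clock: 23.9
position: [0.4653, 0.283, 0.2075]
ee_rot: [-0.027, 0.962, 0.095, 0.255]
contact_force: [-0.2, 0.1, -1.0]
width: 0.059
gripper_force: 75.6
```

Run:
```python
from h import *
s=now()[0];R=tool(11.4,30);plan(rk(.067+.13,w0+.006,HP['T']),R);plan(rk(.067,w0+.006,HP['T']),R)
out=[]
for n,b in(("side",(130,330,180,380)),("top",(130,330,160,360))):
    d=grab(n);out.append(cv2.resize(d["color"][b[0]:b[1],b[2]:b[3],::-1],None,fx=2,fy=2))
    W=cloud(d);c=d["color"].astype(int);m=(c.max(2)-c.min(2)<30)&(c.min(2)>90)
    hh,nn,ww=W@H,W@N-d0,W@Wp
    m&=(nn>.09)&(nn<.3)&(abs(hh-HP['T'])<.05)&(ww>.43)&(ww<.56)&(W[...,2]>.12)
    Q=np.c_[hh[m],nn[m],ww[m]];print(n,len(Q))
    for lo in np.arange(.1,.28,.02):
        q=Q[(Q[:,1]>lo)&(Q[:,1]<=lo+.02)]
        if len(q)>4: print(lo.round(2),len(q),"h",np.percentile(q[:,0],[2,98]).round(3),"w",np.percentile(q[:,2],[2,98]).round(3))
    if len(Q): print(np.percentile(Q[:,1],[1,99]))
cv2.imwrite("pics/c6.png",np.hstack(out))
```

```text
tcp tgt [0.464  0.2843 0.2063] dx [-0.0013  0.0013 -0.0012] rot [-0.1  -0.34  0.02] t 23.9
tcp tgt [0.5616 0.304  0.1227] dx [ 0.0963  0.021  -0.0848] rot [-0.1  -0.34  0.02] t 23.9
side 803
0.14 173 h [0.179 0.217] w [0.472 0.521]
0.16 218 h [0.182 0.217] w [0.473 0.521]
0.18 185 h [0.183 0.225] w [0.474 0.521]
0.2 196 h [0.157 0.224] w [0.475 0.522]
0.22 5 h [0.21  0.223] w [0.518 0.526]
0.26 5 h [0.145 0.236] w [0.526 0.529]
[0.14598811 0.28183143]
top 388
0.14 54 h [0.158 0.212] w [0.49  0.525]
0.16 78 h [0.159 0.212] w [0.499 0.525]
0.18 88 h [0.154 0.219] w [0.504 0.525]
0.2 132 h [0.153 0.219] w [0.502 0.525]
0.22 17 h [0.17 0.21] w [0.506 0.524]
[0.14967345 0.28411564]
```

View pics/c6.png

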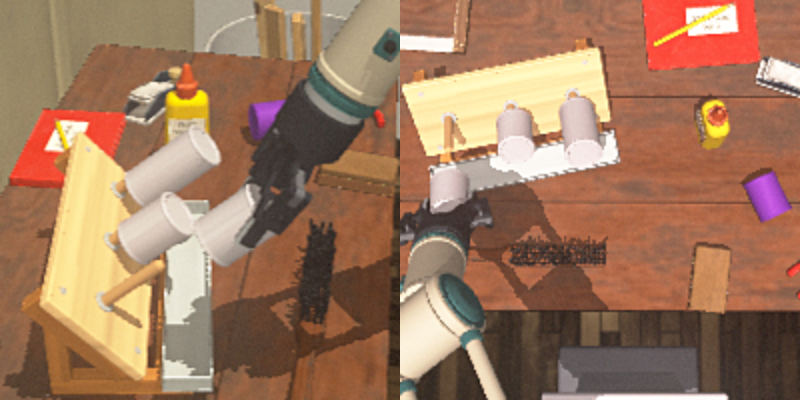

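B is aligned with the empty short peg. It is axis-parallel with its mouth at d ≈ 0.146, beyond the tip at 0.088, so it goes in next.

Call:
send_rows(xyz=[[0.008,0.0016,-0.0068],[0.0138,0.0028,-0.0118],[0.0138,0.0028,-0.0118],[0.0138,0.0028,-0.0118],[0.0138,0.0028,-0.0118],[0.0113,0.0023,-0.0097],[0.0075,0.0015,-0.0064],[0,0,0],[0,0,0]], delta_rot=[[0,0,0],[0,0,0],[0,0,0],[0,0,0],[0,0,0],[0,0,0],[0,0,0],[0,0,0],[0,0,0]])

```text
clock: 24.9
position: [0.5483, 0.2998, 0.138]
ee_rot: [-0.027, 0.962, 0.095, 0.255]
contact_force: [0.8, -0.9, -2.1]
width: 0.059
gripper_force: 75.6
```

Call:
send_rows(xyz=[[0.003,0.0006,-0.0026],[0.003,0.0006,-0.0026],[0.0015,0.0003,-0.0013],[0.0015,0.0003,-0.0013],[0,0,0]], delta_rot=[[0,0,0],[0,0,0],[0,0,0],[0,0,0],[0,0,0]])

```text
clock: 25.4
position: [0.5575, 0.3017, 0.1301]
ee_rot: [-0.027, 0.962, 0.095, 0.256]
contact_force: [-0.4, -0.2, -1.7]
width: 0.0587
gripper_force: 75.6
```

Call:
send_rows(xyz=[[0.0008,0.0002,-0.0006],[0.0008,0.0002,-0.0006],[0.0008,0.0002,-0.0006],[0,0,0]], delta_rot=[[0,0,0],[0,0,0],[0,0,0],[0,0,0]])

```text
clock: 25.8
position: [0.5599, 0.3023, 0.1283]
ee_rot: [-0.027, 0.962, 0.095, 0.256]
contact_force: [0.3, 0.1, -0.2]
width: 0.0588
gripper_force: 75.6
```

Call:
send_rows(xyz=[[0.0008,0.0002,-0.0006],[0.0008,0.0002,-0.0006],[0.0004,0.0001,-0.0003],[0,0,0]], delta_rot=[[0,0,0],[0,0,0],[0,0,0],[0,0,0]])

```text
clock: 26.2
position: [0.5612, 0.3026, 0.1272]
ee_rot: [-0.027, 0.962, 0.095, 0.255]
contact_force: [-4.3, -0.3, 3.8]
width: 0.0591
gripper_force: 76.4
```

Call:
send_rows(xyz=[[-0.0025,-0.0005,-0.003],[-0.0025,-0.0005,-0.003],[0,0,0]], delta_rot=[[0,0,0],[0,0,0],[0,0,0]])

```text
clock: 26.5
position: [0.5571, 0.3025, 0.1224]
ee_rot: [-0.028, 0.961, 0.095, 0.257]
contact_force: [-4.5, 1.6, 4.5]
width: 0.0589
gripper_force: 76.2
```

Call:
send_rows(xyz=[[0,0,0],[0,0,0],[0,0,0],[0,0,0],[-0.005,-0.001,0.0087],[-0.015,-0.003,0.026],[-0.015,-0.003,0.026],[-0.02,-0.004,0.035],[-0.02,-0.004,0.035],[-0.02,0.01,0.02],[0,0,0],[0,0,0]], delta_rot=[[0,0,0],[0,0,0],[0,0,0],[0,0,0],[0,0,0],[0,0,0],[0,0,0],[0,0,0],[0,0,0],[0,0,0],[0,0,0],[0,0,0]], gripper=0.0854)

```text
clock: 27.7
position: [0.4614, 0.2969, 0.2723]
ee_rot: [-0.027, 0.961, 0.096, 0.256]
contact_force: [-0.4, 0.4, -0.3]
width: 0.085
gripper_force: 0.0
```

Run:
```python
from h import *
s=now()[0];print(s['position'],s['contact_force'],s['clock'])
out=[]
for n,b in(("side",(130,330,180,380)),("top",(130,330,160,360))):
    d=grab(n);out.append(cv2.resize(d["color"][b[0]:b[1],b[2]:b[3],::-1],None,fx=2,fy=2))
    W=cloud(d);c=d["color"].astype(int);mm=(c.max(2)-c.min(2)<30)&(c.min(2)>90)
    hh,nn,ww=W@H,W@N-d0,W@Wp
    for k in "LMT":
        m=mm&(nn>.01)&(nn<.2)&(abs(hh-HP[k])<.045)&(ww>.44)&(ww<.55)&(W[...,2]>.1)
        if m.any(): print(n,k,np.percentile(nn[m],[1,99]),np.percentile(ww[m],[2,98]),np.percentile(hh[m],[2,98]))
cv2.imwrite("pics/c7.png",np.hstack(out))
```

```text
[0.46135099 0.29690825 0.27227481] [-0.3728167   0.41666442 -0.29764312] 27.7
side L [0.02343458 0.1322369 ] [0.46267103 0.51362174] [-0.043315    0.00616428]
side M [0.0218256  0.09070503] [0.46048546 0.51292617] [0.05949857 0.11131812]
side T [0.02172981 0.09099617] [0.46120826 0.51330383] [0.16335866 0.21634077]
top L [0.02708446 0.13799086] [0.46255048 0.51595869] [-0.05199648  0.00176435]
top M [0.02399349 0.09626433] [0.46026613 0.51577158] [0.05331707 0.10506965]
top T [0.02429363 0.09632659] [0.46039818 0.51522023] [0.15640982 0.20960435]
```

View pics/c7.png

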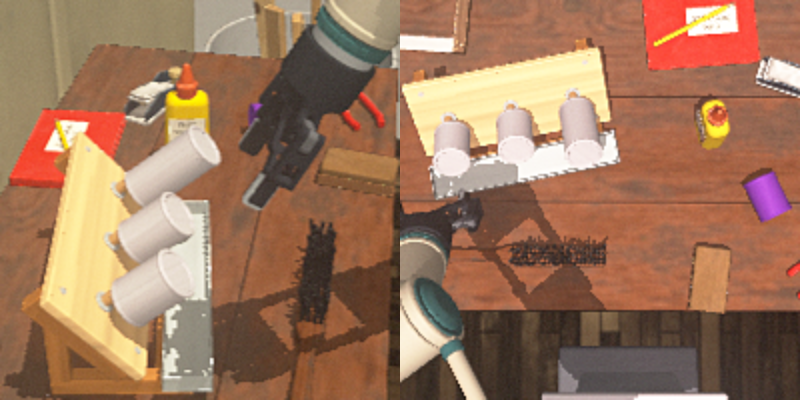

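All three pots hang home, their mouths about 22 mm clear of the board. The gripper is free and the bystanders have not moved.

```bash
python3 -c "
from rig import order
print(order.sign_off())"
```

```text
the job is handed in; nothing more can be done
None
```

All three pots hang pushed home, mouth-down and clear of the board: the tall pot on the long peg, short pots A and B on the two short pegs; the job is handed in at about 28 s.

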